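# Resuspend a pellet on a touch-start tube mixer

## Task

The tall conical tube in the white rack has been spun and its pellet must be mixed up again. Switch the mixer on by pressing down the raised near half of its black rocker switch until it lies fully over, then take the tall tube by its cap, set its tip upright in the rubber cup on top of the mixer, press the cup about halfway down its spring travel (well short of its stop) and keep it there for at least three seconds. Finish while you are still holding the tube in the half-pressed cup, with the short tubes and the black marker left where they stand.

Things in the scene. Friction and masses are not known exactly. Their poses are not given: they have to be found in the camera images.
- mixer: grey tube mixer, fixed, 168 (x) x 130 (y) mm. Origin: centre of its underside on the bench; x from its front to its rear. Low front deck, 60 mm up, x -84 to -17 mm, with a black rocker switch at x -50, y +30 mm and a fixed speed knob (31 mm wide, top 77 mm up) at x -50, y -30; behind it the tower, 94 mm up, with the rubber cup at x +35, y 0. Cord and power supply lie behind
- rocker_press (a point): where to press the rocker: top of its near half, 11 mm in front of the pivot. The rocker is 38 mm long along the mixer's x, 22 wide, in a 46 x 32 mm bezel 63 mm above the bench. Off: this point is 71 mm up and the half's front edge 73 mm; on: this half lies level 66 mm up and the far half stands raised. Moves with the rocker
- rocker (a joint): rocker switch, rad: 0 = off (near half raised), 0.4 = on (near half down). A stiff detent: it stays where it is left; 2 to 3 N pressed down on the near half tip it over
- cup_seat (a point): centre of the inner floor of the mixer's round black rubber cup, 122 mm above the bench while the cup is up; z up; it moves down with the cup. The cup is a funnel: mouth 35 mm wide inside (43 outside), 22 mm deep (rim 22 mm above this point), about 18 mm wide inside at the floor
- cup (a joint): how far the cup is pressed down, m: 0 = up, 0.010 = on its stop. It is sprung straight up: 4 N starts it, 8 N holds it halfway (0.005), 12 N brings it to the stop; it comes up again when let go
- tall_tube: the one tall, conical, clear tube, 120 mm long: body 17 mm wide, 22 mm long conical tip with a 6 mm flat end, grey ribbed cap 21 mm wide from 100 to 120 mm above the tip; 18 to 31 g. Origin: centre of the tip, z along the tube to the cap. In the rack the tip is 5 mm and the cap 105 to 125 mm above the bench, higher than all its neighbours
- rack: white tube rack, fixed: 70 (x) x 134 (y) x 58 mm, top plate (53 to 58 mm up) with 2 x 4 holes of 19 mm, 30 mm apart both ways; floor 5 mm thick. The tall tube and three short ones stand in four of the holes, in any order. Origin: centre of its underside, z up
- sample_tube_4: short sample tube (17 mm across the cap, 84 mm high) standing in the rack; to be left alone. Origin: centre of its foot, z up along it
- sample_tube_5: short sample tube (17 mm across the cap, 84 mm high) standing in the rack; to be left alone. Origin: centre of its foot, z up along it
- sample_tube_6: short sample tube (17 mm across the cap, 84 mm high) standing in the rack; to be left alone. Origin: centre of its foot, z up along it
- marker_black: black marker pen (16 x 133 x 17 mm, long side its y) lying on the bench between mixer and rack; to be left alone. Origin: centre of its underside
Not all that is in view belongs to the job. Leave any orange look-alike of the tall_tube alone.

How it is judged:
By the outcome, as a careful person would: the job done as asked, in the order asked, and still so for the second after the job is handed in, while the arm keeps its last pose, push and grip.
It also fails if it takes over 54 s, if anything falls off the work surface, if the arm or the gripper's body presses on something with over 40 N, if the wrist force passes 120 N, or if a joint passes its speed limit or range.

## Robot

A 6-joint arm with a two-finger parallel gripper is mounted at the origin on a cart in front of the work surface, level with it; the furniture and walls round the work are solid. World frame = base frame: x ahead of the robot, y to its left, z up, the work surface at z = 0. Lengths are in m, angles in degrees, forces in N, time in s.
With the tool pointing down it reaches from about 0.325 to 0.75 m from the base axis. Payload 7.6 kg.
Tool frame: the origin (TCP) lies on the centre line of the jaws, within the pads' length; the fingertips stand 11 mm ahead of it and the grasp point (between the pads) lies 8 mm behind it; z points along the fingers, y is the line along which they close (so a half turn about z gives the same grasp; the last joint's range is limited). The gripper opens to 85 mm and grips with 20 to 120 N. Pads are 22 mm wide; open, the fingers measure 114 mm over their backs; the gripper's body (76 mm by 85 mm) begins 54 mm behind the grasp point. The pads swing forward as they close: fully open they stand 13 mm farther back than shut.
Start: joints at [68.451, 2.991, 80.254, -0, 96.75, -4.028], TCP at [0.158, 0.501, 0.242] pointing down, gripper open.
Joint ranges: [-166.34, 166.34], [-52.06, 124.39], [6.96, 135.62], [-60.46, 240.46], [14.63, 156.25], [-167.68, 167.68]. Speed limits (degrees/s): [147.25, 147.25, 172.46, 180, 180, 180].

## Interface

Orientations are given as a 3x3 rotation matrix whose columns are the frame's x, y, z axes.
In Python, from station import bot gives the robot as it stands. Calls block until the motion is done:
- bot.move_to(position, orientation): joint-space move of the TCP to a pose.
- bot.move_straight(position, orientation=None, feed=0.15, force_limit=None): straight line of the TCP; orientation=None keeps the orientation; feed is the mean speed in m/s. With force_limit (N) it stops when the force on the tool has changed by that much, and returns True; else False.
- bot.movej(angles): joint-space move.
- bot.set_gripper(opening): opening from 0.0 (shut) to 1.0 (fully open); the grip force is fixed at half the most; returns when the fingers have stopped.
- bot.dwell(seconds).
- bot.ik(position, orientation): joint angles nearest the present ones, or None.
- bot.grab_frame(name): name is "side" or "top"; returns a dict with "frame" (400x640x3 uint8, red, green, blue), "depth" (400x640 float32, m along the optical axis (not along the pixel's ray), 0 where there is no reading), "camera_matrix" (3x3 intrinsics, pixels), "R" (3x3) and "t" (3): a world point X has camera coordinates R X + t. Camera axes: x right, y down, z forward; pixel columns grow to the right and rows downward; lengths in m; the calibration is good to about 2 mm. A picture is of the moment at which its call begins.
A pose or a line that the arm cannot do raises bot.Unreachable and nothing moves.
- bot.job_done(): hands the job in; it is judged then, once.
Readings, each from a call of its own:
- bot.read_time(): time.
- bot.read_joint_positions(): joint angles.
- bot.read_qd(): joint speeds.
- bot.read_effort(): joint torques, N m.
- bot.read_position(): TCP position.
- bot.read_eef_rot(): TCP orientation.
- bot.read_contact_force(): force on the tool from outside, world axes, zero at the start.
- bot.read_ft_torque(): the same for the moment, N m.
- bot.read_finger_gap(): opening from 0.0 (shut) to 1.0 (fully open).
- bot.read_grip_force(): force on a finger pad.
Only numpy, scipy, OpenCV 4.12 (cv2) and the standard library are available. Lean on these libraries where they do the work, as an engineer would, in place of code of your own. Each camera call takes 0.05 s, during which the arm holds its last target. There are 200 camera calls.

## Working session

There is one attempt and no reset: what is moved stays moved. The work goes in short steps, each a Python script; the robot and the scene stay as the last script left them, time stands still between calls to the robot, and variables do not carry over. Pictures are saved under pics/ and viewed, at most 10 in all, crops included, and the job is handed in when it is done.

```bash
mkdir -p pics
python3 - <<'E'
from station import bot
import numpy as np,cv2
for n in("top","side"):
    f=bot.grab_frame(n); np.savez(n+"0.npz",**f); cv2.imwrite(f"pics/{n}0.png",f["frame"][:,:,::-1])
    print(n,-f["R"].T@f["t"],f["R"].round(3).tolist())
print(bot.read_time())
E
```

```text
top [ 0.41569415 -0.07856732  1.14756863] [[-0.016, -1.0, 0.007], [-0.989, 0.015, -0.145], [0.144, -0.009, -0.989]]
side [ 0.54277431 -0.84217924  0.59782411] [[0.999, -0.051, 0.011], [-0.02, -0.564, -0.826], [0.048, 0.824, -0.564]]
0.1
```

View pics/top0.png

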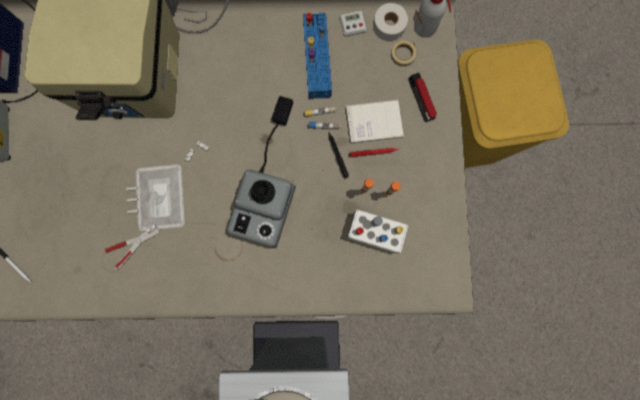

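View pics/side0.png

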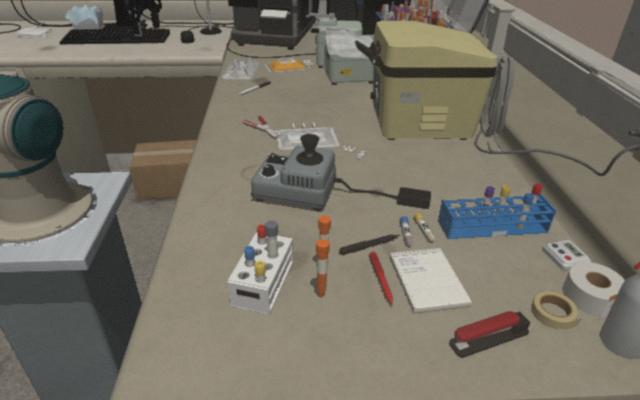

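The top view shows the mixer at about (260,208), with the rocker at (242,223), the cup at (263,191) and the rack at (378,231). The grey cap is near (376,221), and the orange look-alikes are at (368,185) and (395,187). In the side view the grey cap is at (271,228) and the cup at (310,145).

```bash
cat > h.py <<'E'
import numpy as np,cv2
def load(n): return dict(np.load(n))
def ray(f,u,v,z):
    K,R,t=f["camera_matrix"],f["R"],f["t"]
    c=-R.T@t; d=R.T@np.linalg.inv(K)@np.array([u,v,1.]); return c+d*(z-c[2])/d[2]
def tri(fs,uvs):
    P=[f["camera_matrix"]@np.c_[f["R"],f["t"]] for f in fs]
    X=cv2.triangulatePoints(P[0],P[1],np.array(uvs[0],float),np.array(uvs[1],float))[:,0]; return X[:3]/X[3]
def proj(f,X):
    p=f["camera_matrix"]@(f["R"]@np.array(X)+f["t"]); return p[:2]/p[2]
def crop(f,x,y,w,h,s): return cv2.resize(f["frame"][y:y+h,x:x+w,::-1],None,fx=s,fy=s,interpolation=cv2.INTER_CUBIC)
E
python3 - <<'E'
from h import *
T,S=load("top0.npz"),load("side0.npz")
print(T["camera_matrix"],S["camera_matrix"])
a=np.hstack([crop(T,222,165,76,86,5),crop(T,340,173,74,86,5)])
cv2.imwrite("pics/a.png",a)
b=np.hstack([crop(S,246,130,96,84,4),crop(S,225,215,100,84,4)])
cv2.imwrite("pics/b.png",b)
# depth-based top heights: local maxima round the tall cap and the cup
for u,v in[(376,221),(263,191),(242,223),(265,231),(368,185),(395,187)]:
    d=T["depth"][v,u]; K=T["camera_matrix"]; X=T["R"].T@(np.linalg.inv(K)@[u,v,1]*d-T["t"]); print(u,v,X.round(4))
E
```

```text
[[444.63162607   0.         316.51507679]
 [  0.         444.63162607 197.07599973]
 [  0.           0.           1.        ]] [[466.00139007   0.         313.77530204]
 [  0.         466.00139007 195.68125029]
 [  0.           0.           1.        ]]
376 221 [ 0.5072 -0.2242  0.1243]
263 191 [0.5817 0.0369 0.1219]
242 223 [0.5126 0.0942 0.0661]
265 231 [0.4917 0.0373 0.0746]
368 185 [ 0.5925 -0.209   0.1202]
395 187 [ 0.587  -0.2725  0.1189]
```

View pics/a.png

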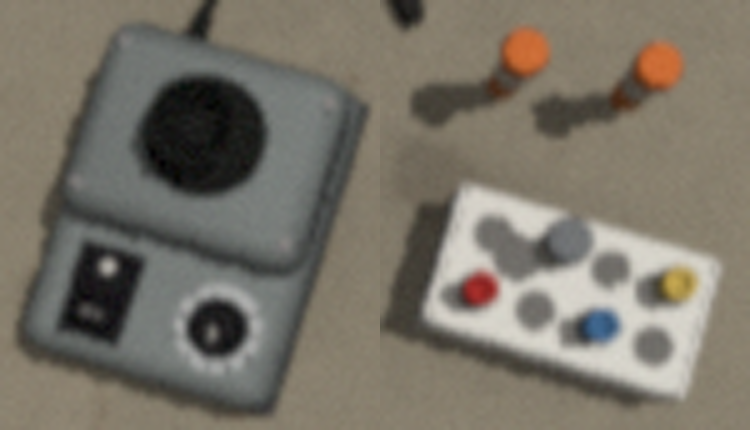

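View pics/b.png

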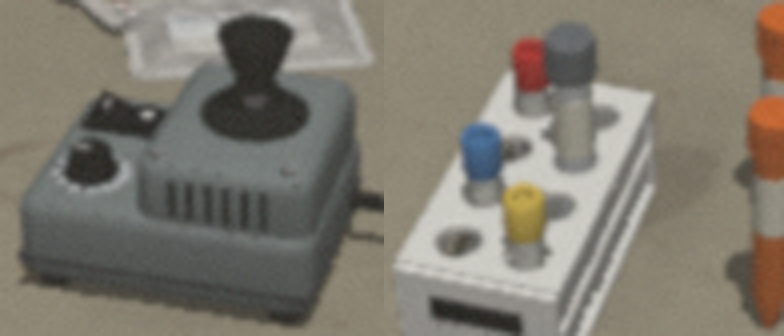

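The crops give the bezel centre at full-image (242.2,223.0), the knob at (265.0,230.0), the cup near (263,191) and the grey cap near (377.5,221). Next I fit these precisely from depth masks.

```bash
cat > m.py <<'E'
from h import *
from scipy.optimize import least_squares
def cloud(f):
    v,u=np.mgrid[0:400,0:640]; d=f["depth"]; P=np.stack([u,v,np.ones_like(u)],-1)@np.linalg.inv(f["camera_matrix"]).T*d[...,None]
    P=(P-f["t"])@f["R"]; P[d==0]=np.nan; return P
def sel(f,c,r,z0,z1):
    P=cloud(f); m=(np.hypot(P[...,0]-c[0],P[...,1]-c[1])<r)&(P[...,2]>z0)&(P[...,2]<z1); return P[m],m
if __name__=="__main__":
    T,S=load("top0.npz"),load("side0.npz")
    for n,f in(("T",T),("S",S)):
        for nm,c,r,z0,z1 in(("cap",(.507,-.224),.025,.115,.135),("cup",(.582,.037),.035,.137,.155)):
            p,m=sel(f,c,r,z0,z1); v,u=np.nonzero(m)
            if len(p): print(n,nm,len(p),"mean",p.mean(0).round(4),"mid",((p.min(0)+p.max(0))/2).round(4),np.ptp(p,0).round(4),"px",u.mean(),v.mean(),cv2.minEnclosingCircle(np.c_[u,v].astype(np.float32)))
    # grey cap colour: low saturation & on rack; cap disc by colour+height
    bez=ray(T,242.2,223.,.065); knob=ray(T,265.,230.,.077); print("bezel",bez,"knob",knob, "yaw",np.degrees(np.arctan2(*(bez-knob)[[1,0]]))-90, np.linalg.norm((bez-knob)[:2]))
    P,m=sel(T,(.57,.04),.12,.088,.10); r=cv2.minAreaRect(P[:,:2].astype(np.float32)); print("tower",r)
    P,m=sel(T,(.5,-.23),.12,.052,.063); r=cv2.minAreaRect(P[:,:2].astype(np.float32)); print("rack",r)
    v,u=np.mgrid[150:260,340:420]; 
    hsv=cv2.cvtColor(T["frame"],cv2.COLOR_RGB2HSV)
    for nm,lo,hi,z in(("red",(172,120,60),(180,255,255),.084),("blue",(100,120,60),(125,255,255),.084),("yel",(18,120,100),(32,255,255),.084)):
        mm=cv2.inRange(hsv,lo,hi); mm[:200]=0; mm[260:]=0; mm[:,:340]=0; mm[:,415:]=0; vv,uu=np.nonzero(mm); print(nm,len(uu),ray(T,uu.mean(),vv.mean(),z).round(4))
E
python3 m.py
```

```text
T cap 73 mean [ 0.5073 -0.2276  0.1234] mid [ 0.5073 -0.2283  0.1228] [0.0188 0.0216 0.0119] px 377.43835616438355 220.97260273972603 ((377.32977294921875, 221.03192138671875), 4.782960891723633)
T cup 126 mean [0.585  0.0418 0.1418] mid [0.5844 0.0416 0.1433] [0.0404 0.0418 0.0124] px 259.8968253968254 188.26984126984127 ((260.0946044921875, 188.85134887695312), 9.095919609069824)
S cap 136 mean [ 0.5076 -0.2331  0.1221] mid [ 0.5071 -0.2306  0.1208] [0.0217 0.0229 0.0115] px 270.72058823529414 226.00735294117646 ((270.5, 226.0), 6.800835609436035)
S cup 125 mean [0.5828 0.0401 0.1411] mid [0.5824 0.0394 0.141 ] [0.0387 0.0399 0.0079] px 309.224 138.48 ((309.0, 138.0), 9.219644546508789)
bezel [0.51269636 0.09390079 0.065     ] knob [0.49388949 0.03707425 0.077     ] yaw -18.312075272504103 0.05985778632276867
tower ((0.580325722694397, 0.04195817932486534), (0.11691555380821228, 0.09385079145431519), 72.5162124633789)
rack ((0.523009181022644, -0.24912025034427643), (0.13438808917999268, 0.14279845356941223), 71.87458801269531)
red 0 [nan nan nan]
blue 21 [ 0.4709 -0.2462  0.084 ]
yel 28 [ 0.4895 -0.2843  0.084 ]m.py:21: RuntimeWarning: Mean of empty slice.
  mm=cv2.inRange(hsv,lo,hi); mm[:200]=0; mm[260:]=0; mm[:,:340]=0; mm[:,415:]=0; vv,uu=np.nonzero(mm); print(nm,len(uu),ray(T,uu.mean(),vv.mean(),z).round(4))
  ret = ret.dtype.type(ret / rcount)
```

```bash
cat > g.py <<'E'
from h import *
from station import bot
def down(yaw):  # tool y (closing) at world heading 90+yaw
    c,s=np.cos(np.radians(yaw)),np.sin(np.radians(yaw))
    a=np.array([[-c,-s,0],[-s,c,0],[0,0,-1.]]).T.T
    return a
def down2(yaw): return down(yaw)@np.diag([-1,-1,1.])
def best(p,yaw):
    q=bot.read_joint_positions(); L=[(np.abs(np.array(j)-q).max(),k) for k,j in enumerate([bot.ik(p,down(yaw)),bot.ik(p,down2(yaw))]) if j is not None]
    print(L); return (down,down2)[min(L)[1]](yaw)
E
python3 - <<'E'
from g import *
T,S=load("top0.npz"),load("side0.npz")
print("cap",ray(T,377.4,221.,.125), "cup",ray(T,260.05,188.7,.144))
R=down(0); print(np.linalg.det(R),R)
xm=np.array([.951,-.309,0]); b=np.array([.5125,.0937,0]); p=b-.0135*xm
up=p+[0,0,.12]; R=best(up,-18)
bot.set_gripper(0); bot.move_to(up,R); print(bot.read_time(),bot.read_position())
f0=bot.read_contact_force()
print(bot.move_straight(p+[0,0,.092],R,feed=.1,force_limit=8))
print(bot.move_straight(p+[0,0,.070],R,feed=.03,force_limit=9), bot.read_position(),bot.read_contact_force()-np.array(f0),bot.read_finger_gap(),bot.read_time())
E
```

```text
cap [ 0.50708947 -0.2273213   0.125     ] cup [0.58355718 0.04119564 0.144     ]
1.0 [[-1. -0.  0.]
 [-0.  1.  0.]
 [ 0.  0. -1.]]
[(np.float64(61.52467533301099), 0), (np.float64(118.95261889627005), 1)]
2.825 [0.49967312 0.0986461  0.1202848 ]
False
True [0.49966602 0.09817512 0.07699658] [-0.85443716 -0.29616491  7.41769158] -0.001403395143921736 3.8083
```

Run:
```python
from g import *
p=np.array(bot.read_position()); bot.move_straight(p+[0,0,.13],feed=.2)
c=np.array([.5071,-.228,.25]); R=best(c,0); bot.set_gripper(.6); bot.move_to(c,R); print(bot.read_time())
T=bot.grab_frame("top");S=bot.grab_frame("side"); np.savez("top1.npz",**T);np.savez("side1.npz",**S)
a=np.hstack([crop(T,222,165,76,86,5)[:400],crop(S,246,130,100,100,4)]); cv2.imwrite("pics/c.png",a)
```

```text
[(np.float64(52.947847596651286), 0), (np.float64(127.05215240334869), 1)]
6.4
```

View pics/c.png

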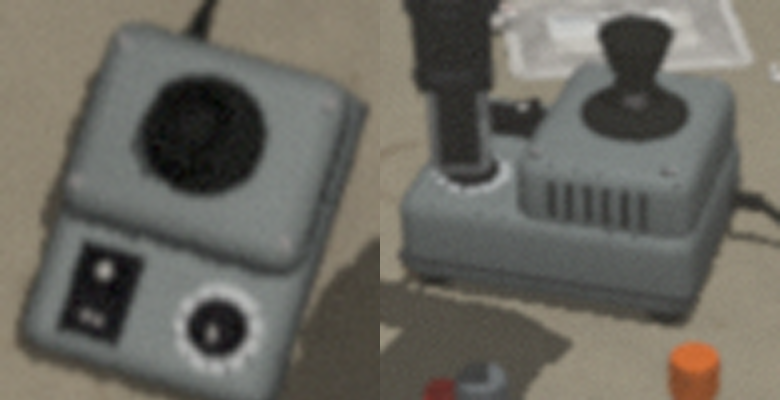

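The top crop shows the rocker's white mark moved from (107,265) to (103,270), which suggests it tipped. I'll confirm that with depth, then grasp.

Run:
```python
from g import *
from m import sel,cloud
b=np.array([.5125,.0937]); xm=np.array([.951,-.309])
for n in("top0","top1"):
    for s in(-15,-11,11,15):
        p,_=sel(load(n+".npz"),b+xm*s/1000,.006,.05,.09); print(n,s,p[:,2].mean().round(4),len(p))
R=np.array(bot.read_eef_rot()); c=np.array([.5071,-.228,0])
bot.move_straight(c+[0,0,.109],feed=.15,force_limit=8)
print(bot.read_position(),bot.read_contact_force()); bot.set_gripper(0)
print(bot.read_finger_gap(),bot.read_grip_force(),bot.read_contact_force(),bot.read_ft_torque(),bot.read_time())
```

```text
top0 -15 0.0706 20
top0 -11 0.0701 19
top0 11 0.0649 19
top0 15 0.0648 17
top1 -15 0.0663 18
top1 -11 0.0659 20
top1 11 0.0701 19
top1 15 0.0686 18
[ 0.50767645 -0.22824934  0.11020341] [ 0.77124296  0.65780236 -0.94442232]
0.2086884088242523 58.43356668949127 [-0.51559554  0.12545833  4.12782473] [ 0.03927471  0.03300643 -0.00017859] 7.9917
```

Run:
```python
from g import *
p=np.array(bot.read_position())
print(bot.move_straight(p+[0,0,.08],feed=.12,force_limit=10)); print(bot.move_straight(p+[0,0,.18],feed=.2)); print(bot.read_position(),bot.read_finger_gap(),bot.read_contact_force(),bot.read_time())
q=np.array([.5836,.0405,.30]); R=bot.read_eef_rot()
bot.move_straight(q,feed=.2)
T=bot.grab_frame("top");S=bot.grab_frame("side"); np.savez("top2.npz",**T);np.savez("side2.npz",**S)
print(bot.read_position(),bot.read_time(),proj(S,[*q[:2],.18]))
cv2.imwrite("pics/d.png",np.hstack([crop(S,250,40,130,160,4)[:600,:400],crop(T,330,160,100,100,4)[:,:].repeat(1,0)[:400] if 0 else cv2.resize(crop(S,225,200,100,150,4),(400,600))]))
```

```text
False
False
[ 0.50721648 -0.22803152  0.28795867] 0.21054310380429955 [-0.93213126 -0.70103817 -2.37460772] 9.4667
[0.58350983 0.03966737 0.30007586] 11.1167 [309.72006938 121.55455369]
```

View pics/d.png

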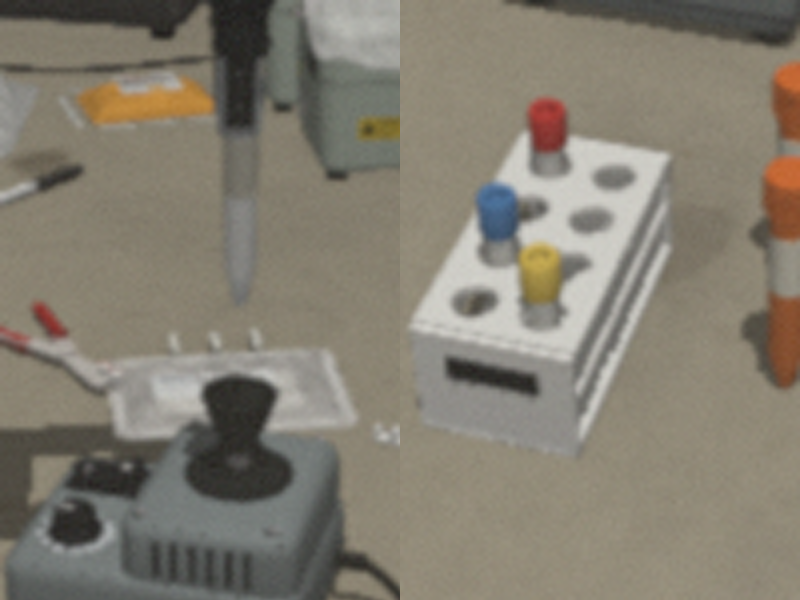

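The tip is at side pixel (310,116), upright and in line above the cup mouth at (309,138). The short tubes stand where they were.

Run:
```python
from g import *
F=lambda: np.mean([bot.read_contact_force() for _ in range(5)],0)
q=np.array([.5836,.0405,.255])
print(bot.move_straight(q,feed=.12,force_limit=6)); bot.dwell(.3); f0=F(); print("f0",f0)
q[2]=.222; print(bot.move_straight(q,feed=.012,force_limit=3)); p=np.array(bot.read_position()); print(p,F()-f0,bot.read_time())
tgt=p[2]
for i in range(9):
    tgt-=.001; bot.move_straight([*q[:2],tgt],feed=.01); bot.dwell(.1)
    f=F()-f0; print(round(tgt,4),bot.read_position()[2].round(5),f.round(2),bot.read_finger_gap().__round__(3))
    if f[2]>7.4: break
print(bot.read_time())
```

```text
False
f0 [ 0.11148131 -0.0175467  -0.2922621 ]
True
[0.58366512 0.04050663 0.22662494] [-0.10568949  0.58496183  4.45313583] 14.0167
0.2256 0.22592 [-0.95 -0.18  4.49] 0.206
0.2246 0.2249 [0.57 0.43 6.59] 0.21
0.2236 0.22409 [-0.42 -0.85  6.35] 0.212
0.2226 0.22325 [0.16 0.9  6.18] 0.211
0.2216 0.22245 [-0.22  0.89  7.47] 0.211
15.7667
```

Run:
```python
from g import *
z=[];f=[]
for i in range(15):
    bot.dwell(.1); z.append(bot.read_position()[2]); f.append(bot.read_contact_force()[2]+.29)
print(np.mean(z),np.mean(f),np.std(f),bot.read_time())
S=bot.grab_frame("side"); np.savez("side3.npz",**S); cv2.imwrite("pics/e.png",crop(S,225,40,130,190,3))
from m import sel
for n in("side2","side3"):
    P,m=sel(load(n+".npz"),(.5836,.0405),.03,.128,.16); 
    print(n,np.percentile(P[:,2],[50]),len(P), [np.nonzero(m[:,c])[0][-1] for c in (305,309,313) if m[:,c].any()])
```

```text
0.22244893271145275 7.1372321621123005 0.5192974964194402 17.2667
side2 [0.13804418] 213 [np.int64(146), np.int64(147), np.int64(146)]
side3 [0.1379552] 220 [np.int64(147), np.int64(147), np.int64(147)]
```

View pics/e.png

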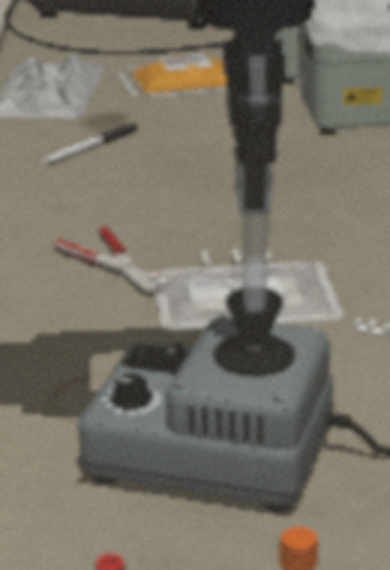

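The tube stands upright in the cup (tip at crop (257,305)). A steady 7.1 N means about 4 mm of travel, so I'll add 1 mm and hold.

Run:
```python
from g import *
def avg(n): 
    z=[];f=[]
    for i in range(n): bot.dwell(.1); z.append(bot.read_position()[2]); f.append(bot.read_contact_force()[2]+.29)
    return np.mean(z),np.mean(f),bot.read_finger_gap(),bot.read_time()
bot.move_straight([.5836,.0405,.2204],feed=.01); r=avg(12); print(r)
if r[1]<7.6: bot.move_straight([.5836,.0405,.2199],feed=.01)
print(avg(38))
if 7<r[1]<9.3: print(bot.job_done())
```

```text
(np.float64(0.22144642856011373), np.float64(8.133447838500572), 0.20812916545008492, 18.7917)
(np.float64(0.22144532130459652), np.float64(8.26897270790277), 0.21343969581687686, 22.5917)
the job is handed in; nothing more can be done
None
```

I switched the mixer on and handed the job in with the tall tube held upright in the cup. The cup had been pressed about halfway (8.2 N, roughly 5 mm) for over 3 s, and the run took about 23 s. The short tubes looked unmoved after I lifted the tall one, but I did no final check on the marker.

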